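# Hand a cavity slide over from one stage clip to the other

## Robot

A 6-joint arm with a two-finger parallel gripper is mounted at the origin on a cart in front of the work surface, level with it; the furniture and walls round the work are solid. World frame = base frame: x ahead of the robot, y to its left, z up, the work surface at z = 0. Lengths are in m, angles in rad, forces in N, time in s.
With the tool pointing down it reaches from about 0.275 to 0.825 m from the base axis. Payload 4.9 kg.
Tool frame: the origin (TCP) lies on the centre line of the jaws, within the pads' length; the fingertips stand 8 mm ahead of it and the grasp point (between the pads) lies 11 mm behind it; z points along the fingers, y is the line along which they close (so a half turn about z gives the same grasp; the last joint's range is limited). The gripper opens to 85 mm and grips with 20 to 120 N. Pads are 22 mm wide; open, the fingers measure 114 mm over their backs; the gripper's body (76 mm by 85 mm) begins 54 mm behind the grasp point. The pads swing forward as they close: fully open they stand 13 mm farther back than shut.
Start: joints at [-1.325, 0.326, -0.193, 1.052, 0, 1.437], TCP at [0.204, -0.511, 0.202] pointing down, gripper open.
Joint ranges: [-2.65, 2.65], [-0.97, 1.79], [-1.3, 1.35], [-1.93, 2.1], [-1.47, 1.37], [-3.14, 3.14]. Speed limits (rad/s): [2.57, 2.57, 3.14, 3.14, 3.14, 3.14].

## Interface

Orientations are given as [roll, pitch, yaw] about the fixed x, y, z axes, in that order (R = Rz(yaw) Ry(pitch) Rx(roll)).
In Python, from cell import ctrl gives the robot as it stands.
- The arm moves only by the tool servo_tool, never from a script. Its arguments are lists of equal length, an entry for each row: "grip": the gripper command: -1 is fully open, 1 is shut, values between are in proportion; "slide": the shift along the tool's x, y, z each as a share of 200 mm, from -1 to 1, a list of three; "turn": the turn about the tool's z as a share of 45 degrees, from -1 to 1. A call has 1 to 12 rows; each row is the pose to reach, as a shift and turn from the pose commanded when the call began, along the tool's axes at that moment; what a row does not reach only later rows make up. A row lasts 1/8 s, in which the tool goes at most 62.5 mm and 10.7 degrees, less where a joint would pass 70% of its speed; a pose out of reach is approached as far as the arm can. A call with a number of a shift or a turn outside -1 to 1 is refused whole. A call with a gripper value outside its range is refused whole. The fingers move at their own pace and stop on an object; the grip force is fixed at half the most. Time passes only in rows, so rows that repeat a pose let the fingers close. It gives the time, the measured TCP pose, the force, the opening and the grip force at its end, in the units of the state.
- ctrl.sense(): the state, without advancing time (a new reading comes with each control period).
- ctrl.camera(name): name is "scene" or "top"; returns a dict with "pixels" (384x512x3 uint8, red, green, blue), "intrinsics" (3x3 intrinsics, pixels), "dist" ([k1, k2, p1, p2, k3] as OpenCV has them; the pictures are not rectified), "position" and "attitude" of the camera in the world. Camera axes: x right, y down, z forward; pixel columns grow to the right and rows downward; lengths in m; the calibration is good to about 2 mm. A picture is of the moment at which its call begins. There is no depth.
- ctrl.job_done(): hands the job in; it is judged then, once.
The state is a dict: "time_s": time; "joints": joint angles; "qvel": joint speeds; "tau": joint torques, N m; "tcp_pos": TCP position; "tool_rot": TCP orientation; "contact_force": force on the tool from outside, world axes, zero at the start; "moment": the same for the moment, N m; "opening": finger opening in m; "grip_force": force on a finger pad.
Only numpy, scipy, OpenCV 4.12 (cv2) and the standard library are available. Lean on these libraries where they do the work, as an engineer would, in place of code of your own. Each camera call takes 0.05 s, during which the arm holds its last target. There are 200 camera calls.

## Task

The right-hand stage clip of the stereo microscope lies across the well that is to be examined. Hold the slide with the left-hand clip instead: swing it in and set its toe down on the frosted end, and only then swing the right-hand clip out to its side, well clear of the slide. Tip each clip up by its thumb roll while it swings, pressing only as firmly as it takes, so that the slide does not shift, no spring is over-bent, and the things beside the stand are left alone.

Things in the scene. Friction and masses are not known exactly. Their poses are not given: they have to be found in the camera images.
- stand: White stereo microscope stand, fixed. Origin: underside, below the centre of the round black stage plate, whose surface is 42 mm above. Its -x points to the front (user), +y to the left. Base 325 mm deep (x -100 to +225), 205 mm wide; 25 mm pillar at x = +190, 240 mm tall, head swung back behind it.
- slide: Loose thick glass cavity slide, 28 x 76 x 4 mm, about 22 g, flat on the stage plate. Origin: centre of its underside; its y runs along the 76 mm, to the left. White frosted end from y = +17 to +38 mm (left); two 17 mm round wells at y = +3.5 and -21.5 mm. The right-hand clip lies on the right-hand well.
- frosted (a point): Middle of the frosted end on the slide's top face, 27 mm left of the slide's centre.
- left_clip: Left-hand sprung steel stage clip, strip 10 mm wide. Origin: on its pivot screw's axis, 8 mm above the stage (stand frame x = +62, y = +45 mm). Its -x points along the strip to the toe, 70 mm out; at x = +24 mm is the thumb roll, a cross bar 7 mm thick, 26 mm long, top 15 mm above the origin. Friction under a finger pressed on the roll carries the clip round; the screw holds it where left.
- right_clip: Right-hand clip, same shape, pivot at stand frame x = +62, y = -45 mm; its toe is on the slide at the start. It rocks on the screw like a see-saw: roll pressed down, toe goes up 2.9 mm per mm, against a spring of 10 N/mm at the roll; 1.3 mm down, the roll bottoms. Both clips, let go, press a toe on the slide with about 3.5 N.
- left_roll (a point): Top of the left-hand clip's thumb roll (middle), 23 mm above the stage when let go. Both clips: the toe rises from 0.5 N on the roll on, is level with the slide's top at 11 N and clears it at 12 N; the roll bottoms at 13.3 N. 13 to 14 N is a good working pressure, kept up through the whole swing. More than 16 N from the fingers over-bends the spring.
- right_roll (a point): Top of the right-hand clip's thumb roll (middle); about 1 mm lower than the left-hand one while its toe stands on the slide, and then it gives only from about 11 N on. Off the slide, a toe hangs 1 mm above the stage and has blunt sheared sides: unlifted or half lifted, it runs into the slide's edge and shoves it.
- left_swing (a joint): Angle of the left-hand clip about its pivot screw, rad, counter-clockwise from above. 0: toe straight to the front; positive: toe swung in to the right, over the slide; negative: out to the left. Stops at -1.15 and 0.5. A clip may lag the finger's arc by up to 0.1 rad. The toe lies on the frosted end from about 0.17 to 0.39.
- right_swing (a joint): Angle of the right-hand clip, rad, clockwise from above. 0: toe straight to the front; positive: toe swung in to the left, over the slide; negative: out to the right, off the slide from about -0.05, well clear from -0.4. Stops at -1.15 and 0.5.
- petri: Bystander: petri dish, 90 mm across, 15 mm high, to the left of the stand.
- timer: Bystander: bench timer, 45 x 70 x 29 mm, to the right of the stand.
- vial: Bystander: small capped glass vial, 30 mm across, 70 mm tall, to the right of the stand.
Mind the look-alikes: they are no part of the job. Several things have the shape of the slide; the one meant has the colours described above.

How it is judged:
On the way:
1. the left-hand clip's toe is down on the frosted end while the right-hand clip still holds the slide (value of joint left_swing between 0.15 and 0.42 rad and contact force between each of left_clip, right_clip and slide above 1 N and contact force between the fingers and left_clip below 0.3 N), for 0.2 s.
At the end, for the whole second after the job is handed in: The left-hand clip stands at 0.15 to 0.42 rad with its toe pressing on the slide's frosted end (over 1 N), the right-hand clip is swung out beyond -0.35 rad and off the slide, and the slide lies at rest within 2.5 mm (its frosted end 3.5 mm) of where it was (value of joint left_swing between 0.15 and 0.42 rad and contact force between left_clip and slide above 1 N and value of joint right_swing below -0.35 rad and contact force between right_clip and slide below 0.05 N and distance of slide from where it was at the start of the episode below 0.0025 m and linear speed of slide below 0.01 m/s and distance of frosted from where it was at the start of the episode below 0.0035 m); the robot touches nothing.
It fails at once if a clip is pressed or pushed by the fingers with more than 16 N (spring over-bent) (contact force between the fingers and left_clip above 16 N or contact force between the fingers and right_clip above 16 N).
It fails at once if the slide is shifted by more than 3 mm, or its frosted end by more than 4 mm (distance of slide from where it was at the start of the episode above 0.003 m or distance of frosted from where it was at the start of the episode above 0.004 m).
It fails at once if a bystander is moved by more than 15 mm (distance of any of petri, timer, vial from where it was at the start of the episode above 0.015 m).
It also fails if it takes over 54 s, if anything falls off the work surface, if the arm or the gripper's body presses on something with over 40 N, if the wrist force passes 120 N, or if a joint passes its speed limit or range.

## Working session

There is one attempt and no reset: what is moved stays moved. The work goes in short steps, Python scripts to look and compute and a tool call to move; the robot and the scene stay as the last step left them, time stands still between calls to the robot, and variables do not carry over. Pictures are saved under pics/ and viewed, at most 10 in all, crops included, and the job is handed in when it is done.

Besides the shell and the picture viewer there is one more tool, called after "Emit:" in YAML: its name, and indented under it one key for each argument. servo_tool: Moves the arm, as the interface text tells. Shift numbers are shares of 200 mm and turn numbers shares of 45 degrees, none past 1 either way. Its arguments: {"type":"object","properties":{"grip":{"type":"array"},"slide":{"type":"array"},"turn":{"type":"array"}},"required":["grip","slide","turn"]}

```bash
mkdir -p pics; ls; python3 - <<'E'
from cell import ctrl
import cv2
for n in("scene","top"):
    c=ctrl.camera(n); cv2.imwrite(f"pics/{n}0.png",c["pixels"][:,:,::-1]); print(n,c["intrinsics"],c["dist"],c["position"],c["attitude"])
print(ctrl.sense())
E
```

```text
pics
scene [[459.01104378   0.         254.48322069]
 [  0.         459.01104378 186.98594464]
 [  0.           0.           1.        ]] [-0.04761351  0.          0.          0.          0.        ] [-0.12869358  0.53236782  0.43031463] [-1.99175682  0.02101104 -2.21992286]
top [[387.95221067   0.         255.52366912]
 [  0.         387.95221067 191.51221436]
 [  0.           0.           1.        ]] [-0.03491068  0.          0.          0.          0.        ] [0.41134086 0.04062031 0.93274391] [-3.05209021e+00  2.05289836e-03 -1.56313614e+00]
{'time_s': 0.1, 'joints': array([-1.32516207e+00,  3.26883895e-01, -1.93486093e-01,  1.05201787e+00,
        1.62512829e-05,  1.43659963e+00]), 'qvel': array([ 1.07816649e-03, -7.70236496e-04,  4.28618315e-03,  7.63412626e-05,
       -5.49206394e-04, -5.86607544e-04]), 'tau': array([ 7.87369136e-04, -4.44239295e+01,  2.63038605e+01,  7.86954188e-03,
       -1.33700646e-04, -1.46234760e-05]), 'tcp_pos': array([ 0.20379581, -0.51022865,  0.20087165]), 'tool_rot': array([-3.14001760e+00, -2.29043115e-04,  3.79830755e-01]), 'contact_force': array([-0.80534906, -0.69294091, -0.14483556]), 'moment': array([-0.03632137, -0.02139099, -0.01357703]), 'grip_force': 0.0, 'opening': 0.08516545697576404}
```

View pics/scene0.png

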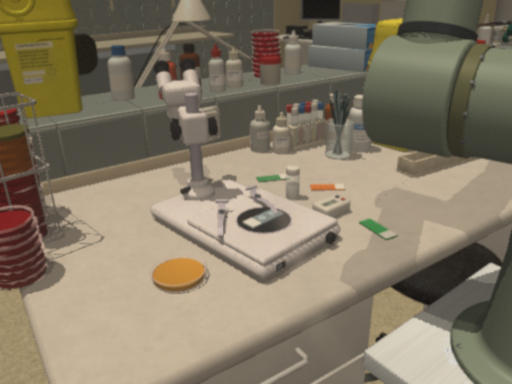

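View pics/top0.png

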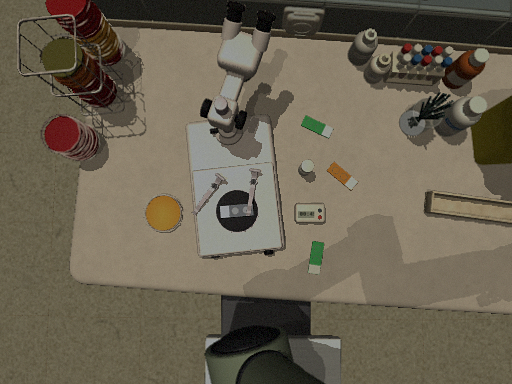

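```bash
cat > h.py <<'E'
import numpy as np, cv2
from scipy.spatial.transform import Rotation as R
from cell import ctrl
def ray(c,uv):
    n=cv2.undistortPoints(np.array([[uv]],float),c["intrinsics"],np.array(c["dist"]))[0,0]
    return R.from_euler('xyz',c["attitude"]).as_matrix()@np.array([*n,1.])
def at(c,uv,z):
    d=ray(c,uv);p=np.array(c["position"]);return p+d*(z-p[2])/d[2]
def proj(c,P):
    r=R.from_euler('xyz',c["attitude"]).as_matrix().T
    return cv2.projectPoints(np.array(P,float).reshape(-1,3),cv2.Rodrigues(r)[0],-r@np.array(c["position"]),c["intrinsics"],np.array(c["dist"]))[0][:,0]
def crop(c,x0,y0,x1,y1,k,name):
    im=cv2.resize(c["pixels"][y0:y1,x0:x1,::-1],None,fx=k,fy=k,interpolation=cv2.INTER_CUBIC)
    cv2.imwrite("pics/"+name,im)
E
python3 - <<'E'
from h import *
c=ctrl.camera("top"); crop(c,185,155,285,225,8,"t1.png")
c=ctrl.camera("scene"); crop(c,180,180,300,260,6,"s1.png")
E
```

```text
(no output)
```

View pics/t1.png

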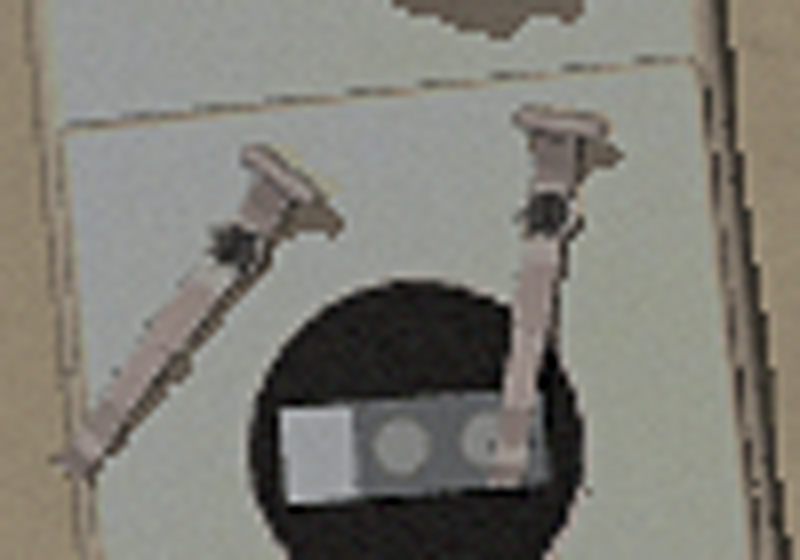

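View pics/s1.png

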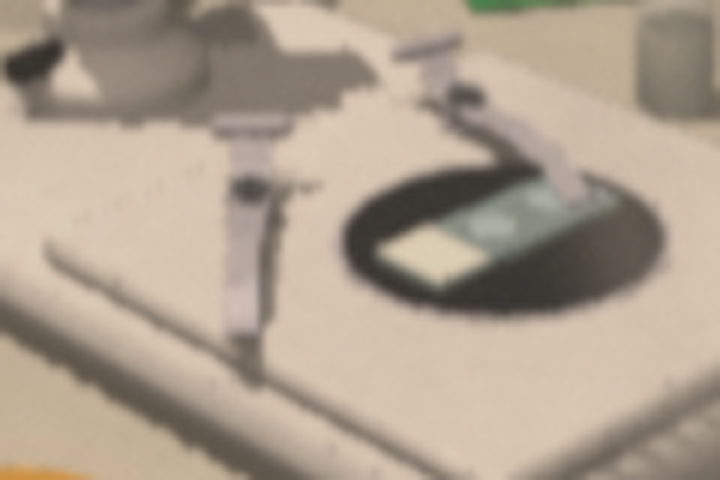

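```bash
python3 - <<'E'
from h import *
c=ctrl.camera("top")
f=lambda u,v:((u+.5)/8-.5+185,(v+.5)/8-.5+155)
LP=at(c,f(234,245),.052);RP=at(c,f(546,212),.052)
LR=at(c,f(284,176),.0645);RR=at(c,f(562,122),.0635)
LT=at(c,f(80,460),.045);RT=at(c,f(505,475),.047)
S=[at(c,f(*p),.046) for p in((278,408),(547,388),(551,487),(290,507))]
print(LP,RP,np.linalg.norm(LP-RP));
y=(LP-RP)[:2];y/=np.linalg.norm(y);x=np.array([y[1],-y[0]])
yaw=np.arctan2(x[1],x[0]);print("yaw",yaw)
o=(LP+RP)[:2]/2-62e-3*x;print("origin",o)
def loc(P):d=P[:2]-o;return np.array([d@x,d@y])*1e3
for n,p in dict(LR=LR,RR=RR,LT=LT,RT=RT).items():print(n,p,loc(p))
print([loc(s) for s in S],loc(np.mean(S,0)))
print("circ",loc(at(c,f(417,447),.042)),loc(at(c,f(250,447),.042)),loc(at(c,f(584,447),.042)))
for n,P,q,s in(("L",LP,LR,1),("R",RP,RR,-1)):
    d=loc(q)-loc(P);print(n,d,np.linalg.norm(d),"swing",s*np.arctan2(d[1],d[0]))
for n,P,q,s in(("L",LP,LT,1),("R",RP,RT,-1)):
    d=loc(P)-loc(q);print(n,d,np.linalg.norm(d),"swing",s*np.arctan2(d[1],d[0]))
E
```

```text
[0.50415677 0.13841735 0.052     ] [0.51429113 0.04941225 0.052     ] 0.0895802061486773
yaw 0.11337444271502309
origin [0.44762199 0.08690063]
LR [0.52250651 0.12325792 0.0645    ] [78.51692097 27.6520647 ]
RR [0.53858428 0.04498771 0.0635    ] [ 85.63663018 -51.93455896]
LT [0.44271094 0.18226067 0.045     ] [ 5.90872506 95.30342743]
RT [0.43932659 0.06052691 0.047     ] [-11.22585017 -25.26592464]
[array([14.6966356 , 37.35371725]), array([ 12.27272523, -39.7782479 ]), array([-15.97934013, -37.9444966 ]), array([-13.80026935,  36.70439574])] [-0.70256216 -0.91615788]
circ [-0.40869999 -0.89001559] [ 4.64373781 46.80401125] [ -5.46600831 -48.54656788]
L [ 16.51692097 -17.13803837] 23.801702408512565 swing -0.8038515181761855
R [23.63663018 -7.14445589] 24.692783075768414 swing 0.2935307597577075
L [ 56.09127494 -50.51332436] 75.48395234908003 swing -0.7331221023660878
R [ 73.22585017 -19.52417843] 75.78402652493988 swing 0.2605677765598013
```

The scene picture shows the stand with both clips, and the frosted slide on the black plate at about (265,217). In the top view there are four slide-shaped things: green (317,126), green (316,257), orange (342,176) and a glass one with a white frosted end on the plate (237,211). The last one matches the description, and the enlarged crop confirms it. In that crop the left roll is at (284,176) and the right roll at (562,122).

The fitted stand yaw is 0.113, left swing about -0.77 and right swing about 0.28. I'm moving above the left roll now.

Emit:
servo_tool:
  grip: [1,1,1,1,1]
  slide:
    - [0.22,-0.2,0]
    - [0.44,-0.4,0]
    - [0.66,-0.6,0]
    - [0.885,-0.785,0]
    - [0.885,-0.785,0]
  turn: [0,0,0,0,0]

```text
time_s: 0.88
tcp_pos: [0.3111, -0.296, 0.2017]
tool_rot: [-3.141, -0.0, 0.386]
contact_force: [0.1, -0.8, 0.2]
opening: 0.0001
grip_force: 0.0
```

Emit:
servo_tool:
  grip: [1,1,1,1,1]
  slide:
    - [0.22,-0.2,0]
    - [0.44,-0.4,0]
    - [0.66,-0.6,0]
    - [0.885,-0.785,0]
    - [0.885,-0.785,0]
  turn: [0,0,0,0,0]

```text
time_s: 1.5
tcp_pos: [0.4177, -0.0858, 0.2016]
tool_rot: [3.141, -0.001, 0.386]
contact_force: [0.6, 0.3, -0.6]
opening: 0.0003
grip_force: 0.0
```

Emit:
servo_tool:
  grip: [1,1,1,1,1,1]
  slide:
    - [0.22,-0.2,0]
    - [0.44,-0.4,0]
    - [0.66,-0.6,0]
    - [0.885,-0.785,0]
    - [0.885,-0.785,0.25]
    - [0.885,-0.785,0.45]
  turn: [-0.2,-0.4,-0.6,-0.68,-0.68,-0.68]

```text
time_s: 2.25
tcp_pos: [0.5233, 0.1221, 0.11]
tool_rot: [3.141, 0.001, 0.913]
contact_force: [0.7, 0.2, 0.5]
opening: 0.0
grip_force: 0.0
```

Emit:
servo_tool:
  grip: [1,1,1,1]
  slide:
    - [0,0,0.05]
    - [0,0,0.1]
    - [0,0,0.15]
    - [0,0,0.15]
  turn: [0,0,0,0]

```text
time_s: 2.75
tcp_pos: [0.5227, 0.1232, 0.0818]
tool_rot: [3.141, -0.0, 0.913]
contact_force: [-0.4, -0.6, 0.3]
opening: -0.0003
grip_force: 0.0
```

```bash
python3 - <<'E'
from h import *
c=ctrl.camera("scene"); crop(c,170,130,300,225,6,"s2.png")
s=ctrl.sense();print(s["tcp_pos"],s["contact_force"]);p=s["tcp_pos"].copy();p[2]-=.008
print((proj(c,[p,[.5225,.1233,.0645]])-[170,130])*6)
E
```

```text
[0.52285225 0.12333366 0.08209763] [ 0.05365526  0.0401791  -1.22651516]
[[309.84011271 384.95726152]
 [312.12828976 413.49545827]]
```

View pics/s2.png

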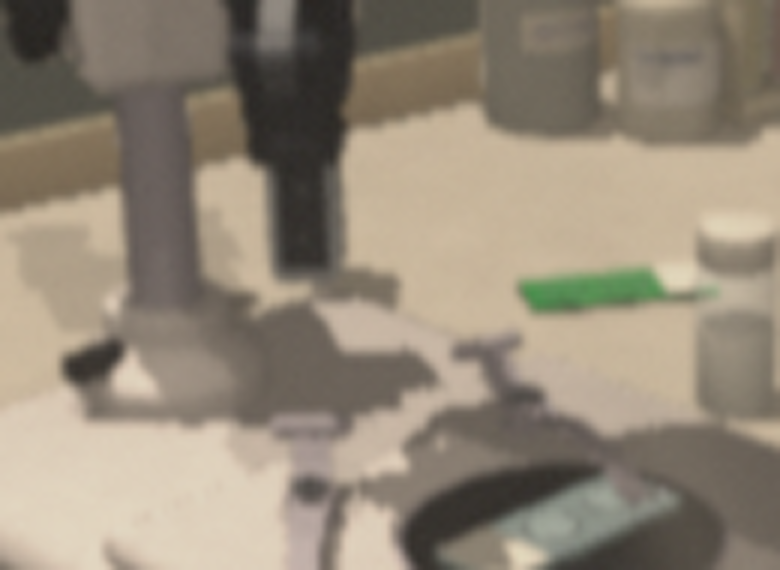

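```bash
python3 - <<'E'
from h import *
a=ctrl.camera("scene")
c=ctrl.camera("top"); crop(c,185,110,285,185,8,"t3.png"); s=ctrl.sense();p=s["tcp_pos"].copy();p[2]-=.008
print(s["time_s"],p,(proj(c,[p,[.5225,.1233,.0645]])-[185,110])*8)
o=cv2.imread("pics/s2.png"); crop(a,170,130,300,225,6,"s3.png"); n=cv2.imread("pics/s3.png")
print(np.abs(o.astype(int)-n).mean())
E
```

```text
2.9 [0.52305127 0.12353788 0.07433931] [[276.24568544 526.04704237]
 [280.35055145 532.52184084]]
0.843859649122807
```

View pics/t3.png

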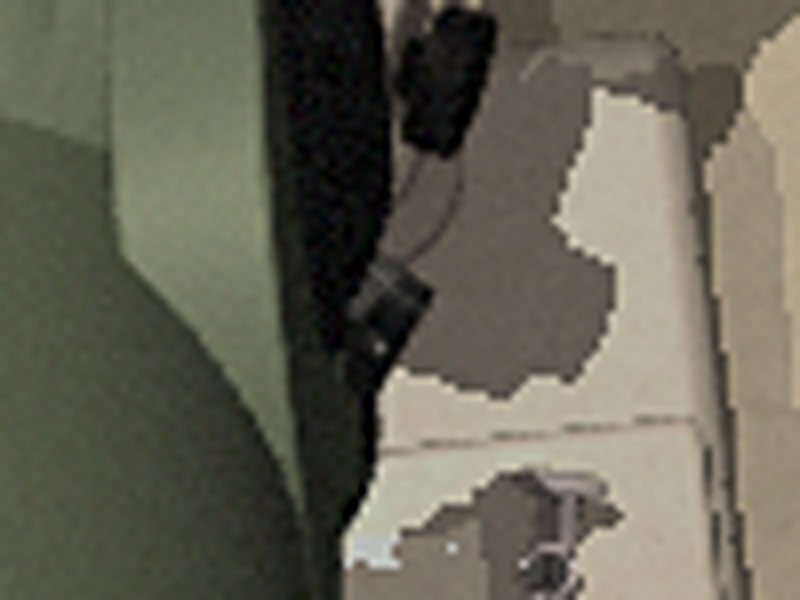

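```bash
python3 - <<'E'
from h import *
a=ctrl.camera("scene");c=ctrl.camera("top")
u1=(305/6+170,272/6+130)
d1=ray(a,u1);d2=ray(c,(390/8+185,330/8+110))
A=np.c_[d1,-d2];s=np.linalg.lstsq(A,c["position"]-a["position"],rcond=None)[0]
print(a["position"]+s[0]*d1,c["position"]+s[1]*d2)
for z in(.06,.074,.1,.112,.13):print(at(a,u1,z))
# gripper body corners
x=np.array([.61,.79]);y=np.array([.79,-.61])
for z in(.1,.147,.25):
  for i in(-38,38):
    for j in(-42.5,42.5):
      p=np.array([.523,.1235])+(i*x+j*y)*1e-3
      print(z,i,j,((proj(c,[[*p,z]])-[185,110])*8).round(),((proj(a,[[*p,z]])-[170,130])*6).round())
E
```

```text
[0.57505735 0.09001664 0.0860078 ] [0.57635092 0.09179464 0.0863675 ]
[0.62821638 0.05660288 0.06      ]
[0.59960088 0.0745895  0.074     ]
[0.5464578  0.10799323 0.1       ]
[0.52193023 0.12341033 0.112     ]
[0.48513887 0.14653599 0.13      ]
0.1 -38 -42.5 [[279. 723.]] [[425. 364.]]
0.1 -38 42.5 [[474. 477.]] [[434. 252.]]
0.1 38 -42.5 [[ 60. 551.]] [[163. 368.]]
0.1 38 42.5 [[256. 307.]] [[196. 256.]]
0.147 -38 -42.5 [[262. 711.]] [[419. 212.]]
0.147 -38 42.5 [[469. 451.]] [[430. 112.]]
0.147 38 -42.5 [[ 30. 528.]] [[151. 217.]]
0.147 38 42.5 [[237. 271.]] [[186. 117.]]
0.25 -38 -42.5 [[216. 678.]] [[ 406. -147.]]
0.25 -38 42.5 [[454. 379.]] [[ 418. -218.]]
0.25 38 -42.5 [[-50. 468.]] [[ 123. -141.]]
0.25 38 42.5 [[188. 174.]] [[ 162. -212.]]
```

The tip in the scene crop, at (305,272), looks higher than the 8 mm tip offset predicts. I'll step down 6 mm and difference the images to find the true tip.

```bash
python3 - <<'E'
from h import *
np.save("a.npy",np.stack([ctrl.camera("scene")["pixels"] for _ in range(2)]).mean(0));print(ctrl.sense()["tcp_pos"])
E
```

```text
[0.52275865 0.12356434 0.08200892]
```

Emit:
servo_tool:
  grip: [1,1,1]
  slide:
    - [0,0,0.015]
    - [0,0,0.03]
    - [0,0,0.03]
  turn: [0,0,0]

```text
time_s: 3.48
tcp_pos: [0.5221, 0.1235, 0.0751]
tool_rot: [-3.141, 0.001, 0.914]
contact_force: [-0.3, 0.7, -0.0]
opening: -0.0001
grip_force: 0.0
```

```bash
python3 - <<'E'
from h import *
c=ctrl.camera("scene");b=np.stack([c["pixels"],ctrl.camera("scene")["pixels"]]).mean(0);s=ctrl.sense();print(s["tcp_pos"],s["contact_force"])
d=np.abs(b-np.load("a.npy")).sum(2)
for r in range(150,206,2):print(r,d[r,205:235].astype(int))
p=s["tcp_pos"]-[0,0,.008];print(proj(c,[p,[.5225,.1233,.0645]]))
E
```

```text
[0.52233708 0.12347343 0.07545988] [-0.18626496 -0.06012168 -0.40179135]
150 [ 1  1  1  2  4 26 24  6  2  4  1  1 16  3  5  1  2  4  4  0  2  8 10  2
  1  3  1  1  1  0]
152 [ 2  0  1  2 19 58 34  7  2 16 27 18 11 10 11 11 10  2  0  7  8 30 41 17
  6  2  4  1  1  1]
154 [  0   1   1   1   2   6   6   2   2  11  10  11  16  12  12  14   8   2
   2   3  13  97 155  93  21   3   1   1   0   1]
156 [  2   5   5   1   1  12  63  78  52  33   6   7   9   7   9   3   7   7
   7  30  58 150 169  50   4   3   0   3   0   2]
158 [  1   3   1   1   1  33 178 302 265 167  75   8  10  14   7   5  13   8
  53 134 151 155 126  33   0   1   1   2   3   1]
160 [  3   0   0   1   1  22 103 230 245 160  70  25   9  13  24  21  16   7
  49 119 124  80  43  11   1   0   0   3   0   1]
162 [ 5  1  1  3  0  0  9 30 24  4 21  3  3  8 14 13  5  3 26 46 19 29 49 14
  0  3  0  1  3  2]
164 [ 0  1  4  1  5  0  2  3  8 34 28 12  1  4 17 28  8  2 13 27  3 28 65 20
  0  0  3  1  2  1]
166 [ 1  2  1  1  1  3  1  3  6 34 25 14  5  3  3  6  6  4 13 17  4 18 67 20
  0  2  1  2  1  1]
168 [ 3  1  1  1  2  1  2  0  9 30
[... 1102 characters left out ...]
0  3
  1  4  1  5  1  1]
192 [ 1  7 19 22  9  3  2  2  2  4  1  1  1  1  4  0  1  4  3  2  1  1  2  2
  1  2  1  0  3  1]
194 [ 3  2  0  7 10  3  4  1  1  1  3  2  1  1  0  1  0  0  4  4  0  0  3  1
  1  1  1  2  5  1]
196 [1 1 1 2 1 3 1 0 1 2 3 1 1 2 1 1 1 2 1 3 1 1 1 3 0 1 2 4 2 0]
198 [ 0  2  2  3  1  1  0  2  2  2  1  1  3  2  0  2  2  1 13 37 13  1  2  1
  1  1  1  0  1  1]
200 [ 2  1  0  2  2  3  1  2  2  1  4  2  2  1  1  1  1  0 22 81 55  8  1  0
  1  2  2  2  1  2]
202 [3 0 4 1 1 2 2 1 0 3 1 4 0 1 2 2 4 2 1 7 6 1 1 1 0 0 1 2 1 1]
204 [ 0  3  2  4  0  0  1  3  2  2  1  2  2  1  2  2  3  0  1  1  6  1  1  4
  3  0  3  5  1 21]
[[221.91158399 197.52633738]
 [222.02138163 198.91590971]]
```

Emit:
servo_tool:
  grip: [1,1]
  slide:
    - [0,0,0.005]
    - [0,0,0.005]
  turn: [0,0]

```text
time_s: 3.82
tcp_pos: [0.5225, 0.1235, 0.0745]
tool_rot: [-3.142, 0.0, 0.914]
contact_force: [0.0, 0.1, -0.4]
opening: 0.0
grip_force: 0.0
```

Emit:
servo_tool:
  grip: [1,1]
  slide:
    - [0,0,0.004]
    - [0,0,0.004]
  turn: [0,0]

```text
time_s: 4.08
tcp_pos: [0.5224, 0.1235, 0.0737]
tool_rot: [-3.142, 0.0, 0.914]
contact_force: [0.1, -0.1, 0.6]
opening: -0.0
grip_force: 0.0
```

Emit:
servo_tool:
  grip: [1,1]
  slide:
    - [0,0,0.004]
    - [0,0,0.004]
  turn: [0,0]

```text
time_s: 4.32
tcp_pos: [0.5224, 0.1235, 0.0729]
tool_rot: [-3.142, 0.0, 0.914]
contact_force: [0.4, -0.5, -0.2]
opening: 0.0002
grip_force: 0.0
```

Emit:
servo_tool:
  grip: [1,1]
  slide:
    - [0,0,0.004]
    - [0,0,0.004]
  turn: [0,0]

```text
time_s: 4.58
tcp_pos: [0.5224, 0.1235, 0.0721]
tool_rot: [-3.141, 0.0, 0.914]
contact_force: [-0.5, 0.9, -0.0]
opening: -0.0001
grip_force: 0.0
```

Emit:
servo_tool:
  grip: [1,1]
  slide:
    - [0,0,0.004]
    - [0,0,0.004]
  turn: [0,0]

```text
time_s: 4.82
tcp_pos: [0.5224, 0.1235, 0.0713]
tool_rot: [-3.141, 0.0, 0.914]
contact_force: [0.7, 0.1, 0.1]
opening: -0.0
grip_force: 0.0
```

```bash
python3 - <<'E'
from h import *
c=ctrl.camera("scene"); crop(c,190,155,260,220,10,"s4.png")
s=ctrl.sense();print(s["tcp_pos"])
P=s["tcp_pos"]
for dz in(0,-.008,.02,.03):print(dz,(proj(c,[P+[0,0,dz]])-[190,155])*10)
E
```

```text
[0.52242664 0.12348594 0.07135877]
0 [[317.73154662 406.02760004]]
-0.008 [[319.90301831 445.12808941]]
0.02 [[312.23879795 306.9370617 ]]
0.03 [[309.45774017 256.66410605]]
```

View pics/s4.png

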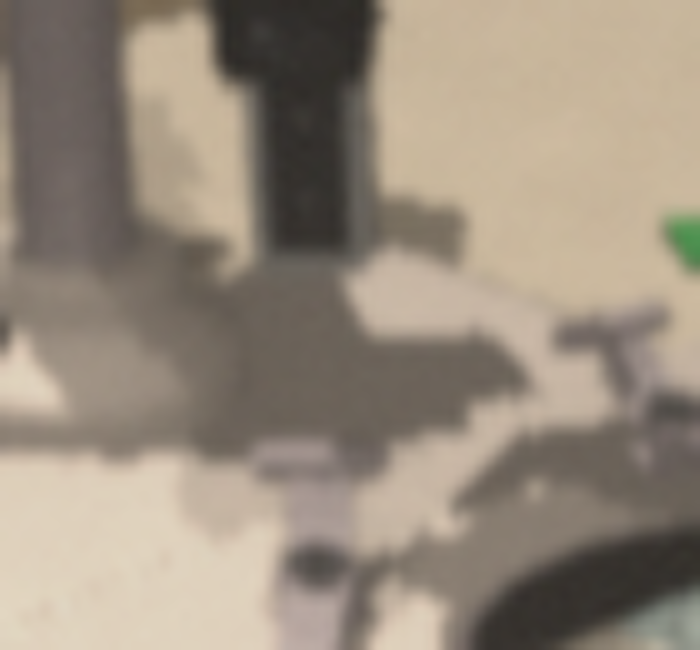

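The crop shows the tip at (310,258) and the roll at (310,460), so the tip really is still about 35 mm above the roll. I'll keep descending and check the force after each step.

Emit:
servo_tool:
  grip: [1,1,1,1]
  slide:
    - [0,0,0.01]
    - [0,0,0.02]
    - [0,0,0.03]
    - [0,0,0.03]
  turn: [0,0,0,0]

```text
time_s: 5.38
tcp_pos: [0.5223, 0.1235, 0.0651]
tool_rot: [-3.141, 0.0, 0.914]
contact_force: [0.3, 0.4, 0.3]
opening: 0.0002
grip_force: 0.0
```

Emit:
servo_tool:
  grip: [1,1,1,1]
  slide:
    - [0,0,0.02]
    - [0,0,0.04]
    - [0,0,0.05]
    - [0,0,0.05]
  turn: [0,0,0,0]

```text
time_s: 5.88
tcp_pos: [0.5222, 0.1234, 0.0551]
tool_rot: [-3.141, 0.0, 0.914]
contact_force: [-1.1, -0.6, -0.1]
opening: 0.0
grip_force: 0.0
```

```bash
python3 - <<'E'
from h import *
c=ctrl.camera("scene"); crop(c,190,155,260,220,10,"s5.png")
s=ctrl.sense();print(s["tcp_pos"],s["contact_force"])
P=s["tcp_pos"]
for dz in(0,-.008,.02,.03):print(dz,(proj(c,[P+[0,0,dz]])-[190,155])*10)
c=ctrl.camera("top");t=cv2.resize(c["pixels"][120:180,195:255,::-1],None,fx=8,fy=8,interpolation=cv2.INTER_CUBIC)
a=cv2.imread("pics/s5.png")[:480,:];cv2.imwrite("pics/m5.png",np.hstack([cv2.convertScaleAbs(t[:, :],alpha=1.5),cv2.resize(a,(320,219)).repeat(1,0)[:0].reshape(0,320,3) if 0 else np.vstack([cv2.resize(a,(320,219)),np.zeros((261,320,3),np.uint8)])]))
E
```

```text
[0.52237988 0.12345685 0.05528108] [-1.02438492 -0.32824199 -0.87888477]
0 [[322.35052416 484.34339317]]
-0.008 [[324.49197118 522.84028057]]
0.02 [[316.93372058 386.7856933 ]]
0.03 [[314.19110627 337.29204945]]
```

View pics/m5.png

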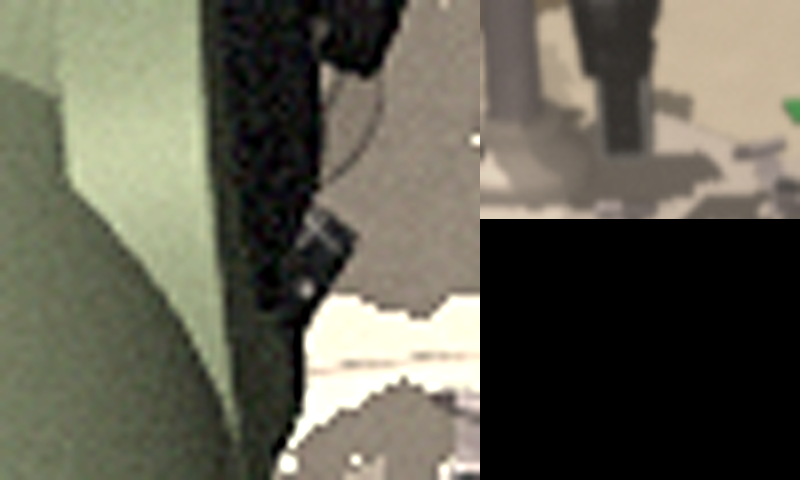

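Emit:
servo_tool:
  grip: [1,1,1,1,1]
  slide:
    - [0,0,0.015]
    - [0,0,0.03]
    - [0,0,0.04]
    - [0,0,0.045]
    - [0,0,0.045]
  turn: [0,0,0,0,0]

```text
time_s: 6.6
tcp_pos: [0.5224, 0.1235, 0.0463]
tool_rot: [-3.141, 0.0, 0.914]
contact_force: [0.0, 0.6, -0.9]
opening: 0.0
grip_force: 0.0
```

```bash
python3 - <<'E'
from h import *
c=ctrl.camera("scene"); crop(c,190,155,260,220,10,"s6.png")
s=ctrl.sense();print(s["tcp_pos"],s["contact_force"])
P=s["tcp_pos"]
for dz in(0,-.008,.02,.03):print(dz,(proj(c,[P+[0,0,dz]])-[190,155])*10)
E
```

```text
[0.52246451 0.1234903  0.04637206] [-0.93879765  0.49069179  0.40542134]
0 [[324.33415359 527.08977844]]
-0.008 [[326.46110684 565.25493145]]
0.02 [[318.95402943 430.37465246]]
0.03 [[316.22999217 381.30946105]]
```

View pics/s6.png

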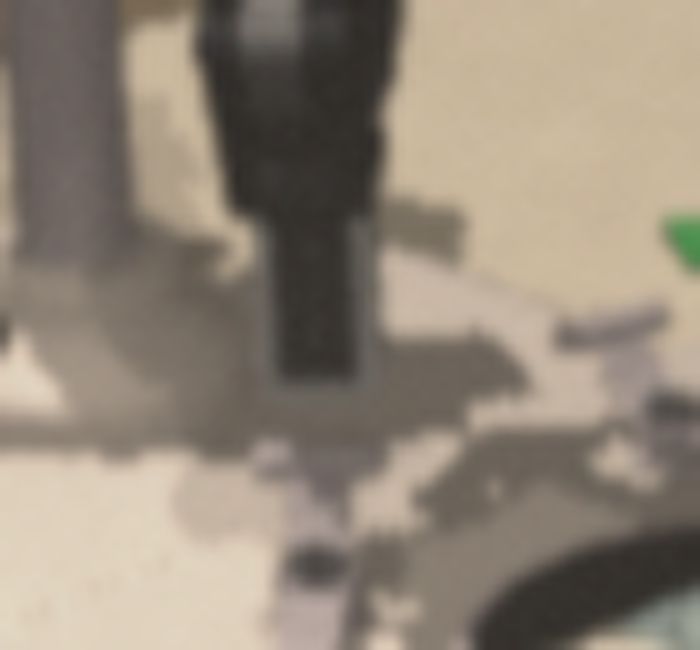

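The crop now shows the tip at (318,388), about 12 mm above the roll at (315,450). Its shadow falls on the roll, so it is directly above it. I'll close in.

Emit:
servo_tool:
  grip: [1,1,1,1]
  slide:
    - [0,0,0.02]
    - [0,0,0.035]
    - [0,0,0.04]
    - [0,0,0.04]
  turn: [0,0,0,0]

```text
time_s: 7.15
tcp_pos: [0.5223, 0.1234, 0.0382]
tool_rot: [-3.141, 0.0, 0.914]
contact_force: [0.3, -0.3, -0.3]
opening: 0.0002
grip_force: 0.0
```

Emit:
servo_tool:
  grip: [1,1]
  slide:
    - [0,0,0.005]
    - [0,0,0.005]
  turn: [0,0]

```text
time_s: 7.4
tcp_pos: [0.5224, 0.1235, 0.0373]
tool_rot: [-3.142, 0.0, 0.914]
contact_force: [0.0, -0.9, 0.2]
opening: 0.0001
grip_force: 0.0
```

Emit:
servo_tool:
  grip: [1,1]
  slide:
    - [0,0,0.005]
    - [0,0,0.005]
  turn: [0,0]

```text
time_s: 7.65
tcp_pos: [0.5224, 0.1235, 0.0363]
tool_rot: [-3.142, 0.0, 0.914]
contact_force: [0.7, 0.8, 0.4]
opening: 0.0001
grip_force: 0.0
```

Emit:
servo_tool:
  grip: [1,1]
  slide:
    - [0,0,0.004]
    - [0,0,0.004]
  turn: [0,0]

```text
time_s: 7.9
tcp_pos: [0.5225, 0.1235, 0.0355]
tool_rot: [-3.142, 0.0, 0.914]
contact_force: [0.2, 0.0, 0.1]
opening: -0.0001
grip_force: 0.0
```

Emit:
servo_tool:
  grip: [1,1]
  slide:
    - [0,0,0.004]
    - [0,0,0.004]
  turn: [0,0]

```text
time_s: 8.15
tcp_pos: [0.5227, 0.1234, 0.0351]
tool_rot: [3.141, -0.0, 0.914]
contact_force: [-0.6, -0.1, 1.8]
opening: 0.0001
grip_force: 1.5
```

Emit:
servo_tool:
  grip: [1,1]
  slide:
    - [0,0,0.002]
    - [0,0,0.002]
  turn: [0,0]

```text
time_s: 8.4
tcp_pos: [0.5229, 0.1234, 0.0348]
tool_rot: [3.141, -0.0, 0.914]
contact_force: [0.1, 0.2, 5.4]
opening: 0.0
grip_force: 2.5
```

Emit:
servo_tool:
  grip: [1,1,1]
  slide:
    - [0,0,0.003]
    - [0,0,0.003]
    - [0,0,0.003]
  turn: [0,0,0]

```text
time_s: 8.78
tcp_pos: [0.5231, 0.1234, 0.0345]
tool_rot: [3.14, -0.001, 0.914]
contact_force: [-0.8, -1.1, 6.1]
opening: -0.0001
grip_force: 3.5
```

```bash
cat >> h.py <<'E'
def force(n=4):
    F=[]
    for _ in range(n): ctrl.camera("top");s=ctrl.sense();F.append([*s["contact_force"],*s["tcp_pos"]])
    print(s["time_s"],np.mean(F,0).round(4),np.std(F,0)[:3].round(2))
E
python3 -c "
from h import *
force()"
```

```text
8.975 [-0.5651 -1.1986  6.9643  0.5231  0.1234  0.0345] [0.27 0.37 0.15]
```

Emit:
servo_tool:
  grip: [1,1,1]
  slide:
    - [0,0,0.003]
    - [0,0,0.005]
    - [0,0,0.005]
  turn: [0,0,0]

```text
time_s: 9.35
tcp_pos: [0.5235, 0.1234, 0.0339]
tool_rot: [3.14, -0.001, 0.914]
contact_force: [-1.2, -1.7, 10.6]
opening: 0.0002
grip_force: 5.2
```

```bash
python3 -c "
from h import *
force()"
```

```text
9.55 [-1.8612 -1.099  10.3371  0.5235  0.1235  0.034 ] [0.25 0.21 0.47]
```

Emit:
servo_tool:
  grip: [1,1,1]
  slide:
    - [0,0,0.002]
    - [0,0,0.004]
    - [0,0,0.004]
  turn: [0,0,0]

```text
time_s: 9.93
tcp_pos: [0.5238, 0.1235, 0.0335]
tool_rot: [3.139, -0.002, 0.914]
contact_force: [-0.8, -1.3, 13.0]
opening: -0.0001
grip_force: 6.6
```

```bash
python3 -c "
from h import *
force()"
```

```text
10.125 [-2.1498 -0.7683 13.2087  0.5238  0.1235  0.0336] [0.34 0.31 0.55]
```

Emit:
servo_tool:
  grip: [1,1,1,1,1,1,1,1]
  slide:
    - [0.004,-0.0001,0]
    - [0.0081,-0.0003,0]
    - [0.0121,-0.0006,0]
    - [0.0162,-0.0011,0]
    - [0.0202,-0.0017,0]
    - [0.0241,-0.0024,0]
    - [0.0281,-0.0033,0]
    - [0.032,-0.0043,0]
  turn: [-0.043,-0.086,-0.129,-0.172,-0.215,-0.258,-0.301,-0.344]

```text
time_s: 11.12
tcp_pos: [0.5271, 0.1292, 0.0336]
tool_rot: [3.139, -0.001, 1.185]
contact_force: [-1.7, -0.9, 12.2]
opening: -0.0
grip_force: 6.4
```

```bash
python3 -c "
from h import *
force(3)"
```

```text
11.275 [-1.4143 -0.5599 12.6581  0.5271  0.1293  0.0336] [0.21 0.9  0.2 ]
```

Emit:
servo_tool:
  grip: [1,1,1,1,1,1,1,1]
  slide:
    - [0.004,-0.0001,0.001]
    - [0.0081,-0.0003,0.0015]
    - [0.0121,-0.0006,0.0015]
    - [0.0162,-0.0011,0.0015]
    - [0.0202,-0.0017,0.0015]
    - [0.0241,-0.0024,0.0015]
    - [0.0281,-0.0033,0.0015]
    - [0.032,-0.0043,0.0015]
  turn: [-0.043,-0.086,-0.129,-0.172,-0.215,-0.258,-0.301,-0.344]

```text
time_s: 12.28
tcp_pos: [0.5288, 0.1356, 0.0335]
tool_rot: [3.139, -0.001, 1.455]
contact_force: [-2.1, -0.8, 14.2]
opening: -0.0001
grip_force: 6.9
```

```bash
python3 - <<'E'
from h import *
force(3)
c=ctrl.camera("scene"); crop(c,170,175,300,265,6,"s7.png")
E
```

```text
12.425 [-1.892  -0.7076 13.4324  0.5288  0.1357  0.0335] [0.61 0.5  0.75]
```

View pics/s7.png

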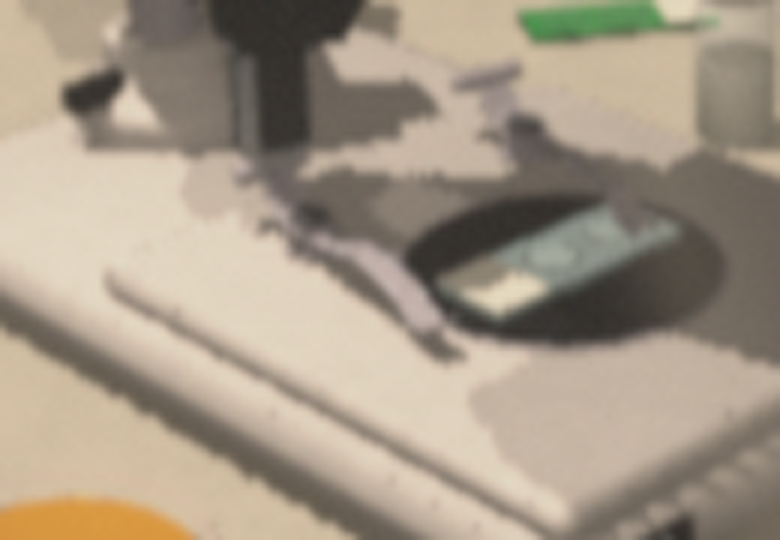

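The left clip is following the finger. Its toe is at crop (432,335), just short of the slide, and the roll is under the finger.

```bash
python3 - <<'E'
from h import *
c=ctrl.camera("scene")
P=np.array([.5042,.1384])
for uv in((432,333),(425,318)):
    q=at(c,(uv[0]/6+170,uv[1]/6+175),.048);d=P-q[:2];print(q,np.linalg.norm(d),np.arctan2(d[1],d[0])-.113)
# predicted toe pixel for swings, for local comparison
for s in(-.35,-.25,-.15):
    a=s+.113;q=P-.07*np.array([np.cos(a),np.sin(a)]);print(s,(proj(c,[[*q,.048]])-[170,175])*6)
E
```

```text
[0.42710872 0.1471066  0.048     ] 0.07758138298024085 -0.22546229325511372
[0.43535565 0.14361249 0.048     ] 0.0690413956898829 -0.18856992017046806
-0.35 [[390.9784507  329.29056761]]
-0.25 [[413.53622284 323.44552568]]
-0.15 [[434.77910191 316.61044194]]
```

Emit:
servo_tool:
  grip: [1,1,1,1,1,1,1,1]
  slide:
    - [0.004,-0.0001,0]
    - [0.0081,-0.0003,0]
    - [0.0121,-0.0006,0]
    - [0.0162,-0.0011,0]
    - [0.0202,-0.0017,0]
    - [0.0241,-0.0024,0]
    - [0.0281,-0.0033,0]
    - [0.032,-0.0043,0]
  turn: [-0.043,-0.086,-0.129,-0.172,-0.215,-0.258,-0.301,-0.344]

```text
time_s: 13.52
tcp_pos: [0.5288, 0.1422, 0.0335]
tool_rot: [3.138, -0.0, 1.726]
contact_force: [-1.8, 0.1, 12.6]
opening: 0.0001
grip_force: 6.8
```

```bash
python3 -c "
from h import *
force(4)"
```

```text
13.725 [-2.0254  0.1904 13.4368  0.5288  0.1423  0.0335] [0.47 0.49 0.57]
```

Emit:
servo_tool:
  grip: [1,1,1,1,1,1,1,1,1]
  slide:
    - [0.004,-0.0001,0.0005]
    - [0.0081,-0.0003,0.0005]
    - [0.0121,-0.0006,0.0005]
    - [0.0162,-0.0011,0.0005]
    - [0.0202,-0.0017,0.0005]
    - [0.0241,-0.0024,0.0005]
    - [0.0281,-0.0033,0.0005]
    - [0.031,-0.004,0.0005]
    - [0.031,-0.004,0.0005]
  turn: [-0.043,-0.086,-0.129,-0.172,-0.215,-0.258,-0.301,-0.331,-0.331]

```text
time_s: 14.85
tcp_pos: [0.5273, 0.1484, 0.0335]
tool_rot: [3.138, 0.001, 1.985]
contact_force: [-1.2, -0.5, 14.2]
opening: 0.0001
grip_force: 6.9
```

```bash
python3 - <<'E'
from h import *
force(2)
c=ctrl.camera("scene"); p=c["pixels"]; np.save("b.npy",p)
P=np.array([.5042,.1384])
for s in(.1,.2,.3,.4):
    a=s+.113;e=np.array([np.cos(a),np.sin(a)]);print(s,proj(c,[[*(P-.070*e),.049],[*(P-.05*e),.05]]).round(1).tolist())
g=cv2.cvtColor(p,cv2.COLOR_RGB2GRAY)
for r in range(214,238):print(r,g[r,234:274])
E
```

```text
14.95 [-1.7435 -0.3302 13.6443  0.5273  0.1484  0.0335] [0.6  0.33 0.24]
0.1 [[250.1, 223.8], [241.5, 219.9]]
0.2 [[252.6, 222.2], [243.3, 218.8]]
0.3 [[254.7, 220.6], [244.8, 217.6]]
0.4 [[256.5, 218.8], [246.1, 216.4]]
214 [115 112 114 114 110 110 111 107 102  93  88  81  71  67  61  59  53  51
  50  50  53  62  75  85  96 115 126 140 146 148 146 148 144 138 140 144
 148 149 149 141]
215 [115 113 112 108  99 103 111 111 111 109 107 101  96  91  85  84  72  57
  55  62  74  92 111 122 131 144 148 154 157 154 145 143 145 145 141 140
 142 145 144 144]
216 [116 115 109  95  79  83  94  96 104 112 112 110 111 108 106 109 101  77
  74  91 113 126 137 139 147 158 158 164 165 162 155 148 140 144 146 145
 146 146 146 143]
217 [113 114 109  85  63  59  65  72  84  94  96 102 110 113 115 118 116 103
 106 121 137 144 143 138 153 164 166 167 169 166 164 154 137 144 147 148
 146 144 140 131]
218 [104 104  97  72  55  50  51  55  58  66  70  81  93 106 120 120 117 115
 121 130 141 143 142 137 148 159 161 156 161 164 161 149 137 143 147 144
 139 130 121 106]
219 [104  99  89  65  52  50  50  51  5
[... 2452 characters left out ...]
49 155 160
 161 162 162 163]
234 [213 213 214 213 212 212 213 213 212 212 211 211 211 210 211 211 212 210
 210 210 208 208 208 204 199 195 194 190 184 182 174 171 171 173 178 180
 180 182 182 182]
235 [214 214 215 214 213 213 212 213 213 214 212 211 210 211 210 211 211 212
 213 211 211 211 211 209 207 199 196 193 187 184 183 183 183 182 183 184
 185 186 185 185]
236 [215 214 214 215 214 213 212 214 213 212 213 213 211 210 211 211 211 211
 212 212 211 211 208 202 198 191 187 187 185 185 186 184 184 185 183 185
 185 186 185 185]
237 [214 214 214 214 214 213 212 213 213 212 213 212 212 212 211 211 211 211
 212 213 211 209 201 192 188 186 184 184 184 185 186 185 187 185 185 185
 185 184 185 184]
```

Emit:
servo_tool:
  grip: [1,1,1,1,1,1,1,1,1,1]
  slide:
    - [0,0,-0.004]
    - [0,0,-0.008]
    - [0,0,-0.012]
    - [0,0,-0.016]
    - [0,0,-0.02]
    - [0,0,-0.025]
    - [0,0,-0.03]
    - [0,0,-0.06]
    - [0,0,-0.12]
    - [0,0,-0.18]
  turn: [0,0,0,0,0,0,0,0,0,0]

```text
time_s: 16.25
tcp_pos: [0.5257, 0.1479, 0.0687]
tool_rot: [3.141, 0.0, 1.984]
contact_force: [0.1, -0.6, 0.7]
opening: -0.0003
grip_force: 0.0
```

```bash
python3 - <<'E'
from h import *
force(2); s=ctrl.sense();print(s["tool_rot"],s["joints"][5])
c=ctrl.camera("scene"); p=c["pixels"]
P=np.array([.5042,.1384])
g=cv2.cvtColor(p,cv2.COLOR_RGB2GRAY)
for r in range(212,226):print(r,g[r,236:268].tolist())
E
```

```text
16.35 [0.6007 0.6612 0.3981 0.527  0.148  0.07  ] [0.37 0.14 0.7 ]
[3.13825315e+00 9.31735422e-04 1.98437934e+00] 1.2961752298570726
212 [105, 104, 106, 111, 111, 105, 92, 76, 65, 57, 53, 50, 50, 51, 50, 50, 49, 50, 51, 51, 51, 51, 52, 54, 60, 75, 90, 111, 126, 136, 143, 144]
213 [105, 107, 109, 113, 108, 95, 78, 67, 59, 54, 52, 50, 52, 49, 52, 51, 51, 50, 51, 51, 54, 57, 63, 78, 93, 112, 125, 137, 143, 145, 145, 141]
214 [109, 107, 110, 113, 109, 101, 92, 87, 79, 70, 63, 58, 53, 52, 50, 51, 52, 49, 53, 60, 74, 84, 95, 114, 126, 139, 145, 146, 145, 145, 145, 139]
215 [116, 109, 107, 111, 109, 108, 111, 106, 101, 93, 88, 79, 70, 62, 56, 53, 54, 60, 75, 92, 112, 120, 128, 143, 147, 154, 154, 153, 143, 142, 144, 144]
216 [118, 102, 89, 95, 94, 103, 113, 108, 108, 108, 106, 100, 94, 88, 76, 67, 70, 92, 113, 126, 137, 137, 147, 158, 159, 162, 163, 161, 153, 147, 140, 143]
217 [111, 87, 68, 65, 69, 84, 96, 94, 100, 107, 107, 111, 110, 107, 97, 91, 101, 121, 136, 143, 143, 137, 150, 164, 166, 167, 168, 168, 163, 153, 136, 142]
218 [98, 73, 55, 51, 55, 60, 66, 69, 80, 89, 100, 112, 114, 116,
[... 465 characters left out ...]
 118, 119, 120, 124, 127, 126, 122, 125, 137, 135, 133, 136, 139, 138, 129, 122, 115, 101]
222 [108, 81, 59, 52, 53, 56, 76, 103, 120, 126, 131, 133, 134, 134, 133, 139, 144, 154, 160, 146, 126, 121, 125, 128, 128, 132, 127, 117, 105, 95, 89, 78]
223 [117, 102, 72, 54, 53, 53, 68, 90, 108, 121, 139, 161, 175, 179, 181, 184, 187, 193, 186, 165, 140, 125, 115, 115, 117, 113, 102, 86, 79, 74, 66, 58]
224 [140, 133, 99, 67, 58, 52, 60, 72, 84, 100, 126, 154, 179, 196, 207, 211, 213, 211, 202, 185, 166, 143, 114, 104, 101, 87, 76, 65, 59, 56, 53, 53]
225 [180, 168, 139, 105, 79, 59, 57, 61, 64, 75, 92, 111, 140, 164, 187, 204, 213, 211, 195, 184, 164, 136, 104, 84, 77, 65, 57, 53, 51, 50, 51, 52]
```

Emit:
servo_tool:
  grip: [1,1,1,1,1,1,1,1]
  slide:
    - [-0.12,-0.04,0]
    - [-0.25,-0.08,0]
    - [-0.37,-0.115,0]
    - [-0.495,-0.154,0]
    - [-0.495,-0.154,0.05]
    - [-0.495,-0.154,0.1]
    - [-0.495,-0.154,0.13]
    - [-0.495,-0.154,0.13]
  turn: [0.2,0.4,0.6,0.756,0.756,0.756,0.756,0.756]

```text
time_s: 17.4
tcp_pos: [0.5362, 0.0455, 0.0407]
tool_rot: [-3.14, 0.0, 1.392]
contact_force: [0.4, -0.5, -0.1]
opening: 0.0
grip_force: 0.0
```

```bash
python3 - <<'E'
from h import *
force(2); s=ctrl.sense();print(s["tool_rot"])
c=ctrl.camera("scene"); g=cv2.cvtColor(c["pixels"],cv2.COLOR_RGB2GRAY)
P=np.array([.5042,.1384])
for s_ in(.1,.2,.3,.4):
    a=s_+.113;e=np.array([np.cos(a),np.sin(a)]);n=np.array([-e[1],e[0]])
    print(s_,proj(c,[[*(P+.024*e+k*n),.065] for k in(-.013,.013)]).round(1).tolist(),proj(c,[[*(P-.07*e),.047],[*P,.052]]).round(1).tolist())
for r in range(192,208):print(r,g[r,195:238].tolist())
E
```

```text
17.5 [0.217  0.3272 1.2824 0.5368 0.0453 0.0414] [0.3  0.13 0.32]
[-3.14143786e+00 -2.89673650e-05  1.39163786e+00]
0.1 [[216.3, 198.4], [206.2, 203.2]] [[250.1, 224.8], [221.0, 210.8]]
0.2 [[214.9, 198.6], [205.8, 203.9]] [[252.6, 223.2], [221.0, 210.8]]
0.3 [[213.6, 199.0], [205.5, 204.6]] [[254.7, 221.6], [221.0, 210.8]]
0.4 [[212.3, 199.4], [205.4, 205.2]] [[256.5, 219.8], [221.0, 210.8]]
192 [167, 155, 154, 153, 153, 152, 151, 150, 148, 147, 145, 145, 143, 140, 138, 134, 127, 118, 110, 108, 120, 128, 131, 131, 130, 131, 132, 130, 130, 131, 131, 130, 131, 132, 132, 131, 132, 132, 133, 129, 121, 107, 104]
193 [190, 164, 154, 153, 153, 151, 150, 149, 149, 147, 146, 143, 141, 138, 132, 129, 121, 113, 106, 106, 121, 129, 130, 130, 130, 131, 130, 131, 132, 130, 130, 132, 132, 131, 132, 132, 132, 130, 132, 130, 126, 111, 105]
194 [200, 171, 157, 153, 151, 152, 149, 149, 147, 145, 142, 141, 136, 131, 126, 121, 116, 110, 107, 112, 124, 130, 130, 131, 130, 130, 132, 131, 132, 131, 131, 132, 133, 132, 132, 131, 132, 131, 132, 131, 129, 121, 119]
195 [194, 174, 157, 151, 149, 148, 146, 145,
[... 2115 characters left out ...]
 217, 217, 217, 216, 215, 215, 214, 215]
205 [213, 213, 213, 214, 212, 212, 214, 214, 213, 212, 205, 191, 176, 157, 138, 122, 114, 121, 142, 162, 188, 206, 211, 208, 210, 210, 214, 216, 215, 215, 215, 215, 215, 217, 217, 217, 217, 217, 216, 216, 215, 215, 215]
206 [214, 213, 214, 213, 213, 212, 213, 215, 215, 210, 190, 171, 155, 135, 124, 124, 133, 141, 151, 157, 169, 190, 207, 208, 211, 214, 215, 216, 215, 215, 214, 215, 215, 216, 216, 216, 216, 216, 216, 215, 215, 214, 214]
207 [213, 213, 213, 213, 213, 213, 214, 215, 214, 208, 179, 150, 140, 138, 148, 150, 156, 155, 156, 156, 159, 172, 199, 207, 212, 211, 211, 212, 213, 214, 214, 214, 214, 215, 215, 215, 215, 215, 214, 214, 214, 215, 215]
```

```bash
python3 - <<'E'
from h import *
c=ctrl.camera("top"); g=cv2.cvtColor(c["pixels"],cv2.COLOR_RGB2GRAY).astype(np.float32)
o=np.array([.44762,.0869]);x=np.array([np.cos(.113),np.sin(.113)]);y=np.array([-x[1],x[0]])
print("     ",list(range(48,4,-2)))
for X in(30,24,18,12,8,4,0,-4,-8,-12):
    q=proj(c,[[*(o+(X*x+Y*y)*1e-3),.047] for Y in range(48,4,-2)]).astype(np.float32)
    print(X,cv2.remap(g,q[None,:,0],q[None,:,1],cv2.INTER_LINEAR)[0].astype(int).tolist())
force(2)
E
```

```text
[48, 46, 44, 42, 40, 38, 36, 34, 32, 30, 28, 26, 24, 22, 20, 18, 16, 14, 12, 10, 8, 6]
30 [86, 89, 88, 85, 84, 86, 89, 88, 87, 89, 89, 87, 87, 90, 90, 90, 88, 86, 87, 87, 88, 89]
24 [87, 86, 82, 86, 88, 87, 87, 88, 87, 89, 88, 92, 89, 89, 89, 88, 90, 87, 87, 89, 90, 91]
18 [86, 87, 86, 87, 88, 88, 87, 87, 88, 86, 86, 87, 88, 88, 89, 88, 88, 88, 87, 90, 88, 88]
12 [85, 83, 84, 87, 88, 88, 86, 89, 87, 86, 87, 87, 87, 86, 86, 86, 87, 88, 89, 88, 88, 88]
8 [86, 85, 85, 84, 86, 88, 88, 85, 90, 89, 87, 85, 85, 87, 89, 87, 88, 87, 86, 88, 91, 92]
4 [84, 86, 89, 87, 87, 88, 89, 87, 88, 90, 87, 88, 90, 90, 89, 88, 88, 89, 88, 89, 89, 89]
0 [88, 89, 90, 88, 90, 90, 89, 87, 87, 89, 89, 90, 86, 86, 88, 89, 89, 88, 88, 90, 89, 89]
-4 [88, 87, 86, 87, 87, 88, 86, 86, 86, 87, 87, 90, 88, 88, 87, 88, 89, 88, 88, 88, 88, 88]
-8 [87, 87, 88, 88, 87, 87, 86, 87, 89, 88, 87, 87, 89, 87, 89, 88, 86, 87, 89, 87, 89, 92]
-12 [88, 88, 88, 88, 88, 90, 92, 88, 87, 86, 88, 89, 88, 88, 88, 90, 87, 87, 88, 89, 90, 87]
17.7 [ 0.3422 -0.079   0.4396  0.5374  0.0449  0.0419] [0.02 0.52 0.62]
```

```bash
python3 - <<'E'
from h import *
c=ctrl.camera("scene"); im=c["pixels"].astype(np.float32)
o=np.array([.44762,.0869]);x=np.array([np.cos(.113),np.sin(.113)]);y=np.array([-x[1],x[0]])
Ys=list(range(52,6,-2));print("     ",Ys)
for X in range(30,-26,-4):
    q=proj(c,[[*(o+(X*x+Y*y)*1e-3),.046] for Y in Ys]).astype(np.float32)
    r=cv2.remap(im,q[None,:,0],q[None,:,1],cv2.INTER_LINEAR)[0]
    print(X,r.mean(1).astype(int).tolist()); print("   b-r",(r[:,2]-r[:,0]).astype(int).tolist())
E
```

```text
[52, 50, 48, 46, 44, 42, 40, 38, 36, 34, 32, 30, 28, 26, 24, 22, 20, 18, 16, 14, 12, 10, 8]
30 [198, 186, 171, 146, 121, 111, 127, 135, 126, 106, 87, 100, 124, 149, 165, 170, 162, 139, 109, 84, 68, 58, 58]
   b-r [-35, -34, -32, -27, -23, -20, -23, -23, -20, -15, -10, -12, -15, -17, -20, -21, -20, -18, -14, -11, -9, -8, -8]
26 [204, 198, 177, 150, 124, 109, 93, 71, 60, 58, 67, 88, 119, 147, 162, 170, 162, 147, 123, 96, 70, 61, 58]
   b-r [-35, -36, -33, -28, -22, -18, -15, -12, -11, -9, -9, -10, -13, -16, -20, -22, -21, -20, -17, -12, -10, -8, -8]
22 [204, 200, 186, 164, 130, 83, 58, 53, 54, 57, 65, 80, 101, 132, 159, 170, 168, 156, 128, 98, 74, 63, 58]
   b-r [-35, -36, -34, -28, -19, -12, -9, -10, -10, -9, -9, -10, -13, -17, -20, -21, -22, -21, -17, -13, -9, -7, -7]
18 [206, 201, 179, 133, 85, 58, 52, 53, 55, 61, 69, 75, 101, 130, 150, 165, 168, 154, 132, 100, 74, 63, 61]
   b-r [-34, -34, -28, -19, -12, -9, -9, -9, -9, -10, -11, -11, -14, -16, -19, -22, -22, -20, -17, -13, -9, -8, -8]
14 [199, 173, 129, 81, 58, 55, 58, 77, 101, 111, 105, 101, 105, 128, 153, 166, 166, 151, 128, 105
[... 1453 characters left out ...]
6, -37, -36, -31, -26, -19, -18, -17, -16, -13, -7, -5, -4, -4]
-14 [113, 79, 64, 63, 71, 95, 126, 151, 159, 158, 161, 161, 143, 123, 110, 109, 115, 118, 121, 123, 124, 127, 127]
   b-r [-17, -11, -9, -8, -8, -11, -16, -24, -28, -28, -27, -28, -21, -15, -13, -12, -10, -8, -5, -3, -3, -4, -4]
-18 [123, 88, 75, 65, 71, 83, 93, 93, 92, 97, 96, 92, 87, 82, 84, 82, 83, 84, 83, 88, 90, 93, 95]
   b-r [-19, -12, -10, -8, -8, -9, -11, -11, -10, -12, -11, -9, -7, -6, -7, -6, -5, -5, -5, -5, -5, -4, -5]
-22 [151, 127, 95, 71, 63, 59, 61, 60, 60, 60, 58, 58, 58, 58, 58, 57, 58, 59, 63, 64, 64, 66, 64]
   b-r [-25, -20, -14, -9, -8, -8, -7, -8, -7, -6, -7, -7, -7, -7, -8, -7, -7, -7, -7, -7, -8, -7, -7]
```

Emit:
servo_tool:
  grip: [1,1,1,1,1,1]
  slide:
    - [0,0,-0.1]
    - [0,0,-0.25]
    - [-0.3,0,-0.25]
    - [-0.6,0,-0.25]
    - [-0.9,0,-0.25]
    - [-1,0,-0.25]
  turn: [0,0,0,0,0,0]

```text
time_s: 18.5
tcp_pos: [0.5008, -0.1553, 0.092]
tool_rot: [3.141, 0.001, 1.387]
contact_force: [1.2, 0.8, 0.5]
opening: 0.0001
grip_force: 0.0
```

```bash
python3 - <<'E'
from h import *
c=ctrl.camera("top"); im=c["pixels"].astype(np.float32); cv2.imwrite("pics/t8.png",c["pixels"][:,:,::-1])
old=cv2.imread("pics/top0.png")[:,:,::-1].astype(np.float32)
o=np.array([.44762,.0869]);x=np.array([np.cos(.113),np.sin(.113)]);y=np.array([-x[1],x[0]])
Ys=list(range(52,-44,-2));print("     ",Ys)
def samp(I,X,z): 
    q=proj(c,[[*(o+(X*x+Y*y)*1e-3),z] for Y in Ys]).astype(np.float32)
    return cv2.remap(I,q[None,:,0],q[None,:,1],cv2.INTER_LINEAR)[0].mean(1).astype(int)
for X in(84,80,76,72):print(X,samp(im,X,.064)[:18].tolist())
for X in(40,30,20,8,4,0,-4,-8,-12):print(X,samp(im,X,.048)[:24].tolist())
for X in(10,-10):print(X,samp(old,X,.046).tolist(),"\n",samp(im,X,.046).tolist())
E
```

```text
[52, 50, 48, 46, 44, 42, 40, 38, 36, 34, 32, 30, 28, 26, 24, 22, 20, 18, 16, 14, 12, 10, 8, 6, 4, 2, 0, -2, -4, -6, -8, -10, -12, -14, -16, -18, -20, -22, -24, -26, -28, -30, -32, -34, -36, -38, -40, -42]
84 [157, 138, 122, 116, 96, 96, 104, 115, 134, 141, 175, 173, 174, 173, 173, 173, 174, 174]
80 [74, 94, 110, 106, 93, 85, 88, 100, 103, 119, 176, 176, 174, 175, 175, 173, 173, 173]
76 [115, 114, 113, 115, 133, 89, 77, 102, 104, 128, 176, 176, 173, 174, 172, 174, 174, 173]
72 [113, 116, 119, 123, 129, 150, 83, 154, 174, 176, 175, 175, 175, 173, 175, 176, 174, 173]
40 [172, 173, 173, 155, 139, 160, 159, 156, 158, 141, 131, 159, 177, 174, 113, 58, 39, 32, 32, 32, 31, 36, 31, 32]
30 [173, 172, 171, 172, 175, 170, 165, 160, 159, 169, 172, 53, 26, 33, 36, 37, 35, 34, 38, 32, 34, 34, 35, 38]
20 [175, 175, 174, 175, 169, 107, 38, 64, 129, 160, 160, 162, 140, 21, 30, 35, 35, 35, 36, 36, 34, 37, 35, 34]
8 [172, 175, 180, 96, 45, 32, 31, 65, 179, 172, 157, 145, 126, 134, 129, 119, 180, 183, 118, 106, 107, 108, 109, 110]
4 [173, 174, 174, 59, 38, 35, 29, 81, 170, 173, 124, 129, 129, 129, 127, 1
[... 720 characters left out ...]
25, 70, 9, 27] 
 [172, 174, 179, 101, 47, 30, 29, 60, 185, 170, 160, 155, 153, 140, 134, 176, 180, 184, 119, 107, 107, 108, 109, 107, 105, 107, 107, 108, 107, 107, 108, 107, 107, 108, 108, 108, 107, 105, 106, 113, 160, 158, 161, 163, 144, 85, 17, 29]
-10 [148, 149, 149, 78, 29, 26, 35, 76, 159, 158, 156, 157, 157, 155, 156, 158, 160, 131, 103, 95, 94, 91, 90, 92, 95, 92, 90, 91, 91, 90, 92, 92, 92, 92, 91, 92, 97, 104, 108, 115, 113, 108, 99, 94, 86, 56, 25, 24] 
 [172, 171, 170, 89, 34, 31, 39, 86, 181, 183, 180, 180, 161, 139, 134, 132, 140, 130, 116, 108, 108, 108, 106, 106, 107, 107, 105, 106, 107, 106, 108, 111, 108, 108, 108, 107, 111, 120, 126, 130, 132, 127, 116, 108, 98, 65, 34, 27]
```

The slide hasn't moved. The left clip sits at about 0.28 rad with its toe on the frosted end. Going back to the right roll.

Emit:
servo_tool:
  grip: [1,1,1,1,1,1,1,1]
  slide:
    - [0.3,0,0]
    - [0.6,0,0]
    - [0.9,0,0]
    - [1,0,0]
    - [1,0,0.1]
    - [1,0,0.2]
    - [1,0,0.26]
    - [1,0,0.26]
  turn: [0,0,0,0,0,0,0,0]

```text
time_s: 19.55
tcp_pos: [0.5362, 0.0445, 0.0389]
tool_rot: [-3.14, 0.0, 1.39]
contact_force: [-0.2, 0.4, 0.3]
opening: 0.0001
grip_force: 0.0
```

```bash
python3 -c "
from h import *
force(3)"
```

```text
19.7 [ 0.1332 -0.0561  0.4707  0.5373  0.0445  0.04  ] [0.17 0.24 0.3 ]
```

Emit:
servo_tool:
  grip: [1,1,1,1]
  slide:
    - [0,0,0.01]
    - [0,0,0.02]
    - [0,0,0.024]
    - [0,0,0.024]
  turn: [0,0,0,0]

```text
time_s: 20.2
tcp_pos: [0.537, 0.0448, 0.0347]
tool_rot: [-3.141, 0.0, 1.391]
contact_force: [-0.1, 0.2, 0.5]
opening: -0.0001
grip_force: 0.0
```

Emit:
servo_tool:
  grip: [1,1,1]
  slide:
    - [0,0,0.004]
    - [0,0,0.004]
    - [0,0,0.004]
  turn: [0,0,0]

```text
time_s: 20.58
tcp_pos: [0.5372, 0.0447, 0.0343]
tool_rot: [3.141, -0.0, 1.391]
contact_force: [-1.5, 0.4, 4.8]
opening: 0.0004
grip_force: 2.2
```

Emit:
servo_tool:
  grip: [1,1,1]
  slide:
    - [0,0,0.003]
    - [0,0,0.005]
    - [0,0,0.005]
  turn: [0,0,0]

```text
time_s: 20.95
tcp_pos: [0.5374, 0.0447, 0.0339]
tool_rot: [3.141, -0.0, 1.391]
contact_force: [-2.4, 0.5, 10.4]
opening: 0.0005
grip_force: 5.0
```

```bash
python3 -c "
from h import *
force(3)"
```

```text
21.1 [-2.5129 -0.2183 10.1211  0.5374  0.0447  0.0339] [0.73 0.18 0.4 ]
```

Emit:
servo_tool:
  grip: [1,1,1]
  slide:
    - [0,0,0.0015]
    - [0,0,0.003]
    - [0,0,0.003]
  turn: [0,0,0]

```text
time_s: 21.48
tcp_pos: [0.5376, 0.0447, 0.0336]
tool_rot: [3.14, -0.0, 1.391]
contact_force: [-3.7, -0.5, 12.3]
opening: 0.0002
grip_force: 6.1
```

```bash
python3 -c "
from h import *
force(4)"
```

```text
21.675 [-3.1372 -0.3666 11.5187  0.5376  0.0447  0.0336] [0.53 0.65 0.66]
```

Emit:
servo_tool:
  grip: [1,1,1]
  slide:
    - [0,-0.001,0.0015]
    - [0,-0.002,0.0025]
    - [0,-0.002,0.0025]
  turn: [0,0,0]

```text
time_s: 22.05
tcp_pos: [0.5376, 0.0447, 0.0334]
tool_rot: [3.139, -0.0, 1.391]
contact_force: [-3.7, 0.1, 14.1]
opening: -0.0003
grip_force: 7.0
```

```bash
python3 -c "
from h import *
force(4)"
```

```text
22.25 [-3.2705 -0.2095 13.6595  0.5377  0.0447  0.0334] [0.65 0.24 0.54]
```

Emit:
servo_tool:
  grip: [1,1,1,1,1,1,1,1]
  slide:
    - [0.004,-0.0001,0]
    - [0.0081,-0.0003,0]
    - [0.0121,-0.0006,0]
    - [0.0162,-0.0011,0]
    - [0.0202,-0.0017,0]
    - [0.0241,-0.0024,0]
    - [0.0281,-0.0033,0]
    - [0.032,-0.0043,0]
  turn: [-0.043,-0.086,-0.129,-0.172,-0.215,-0.258,-0.301,-0.344]

```text
time_s: 23.25
tcp_pos: [0.5381, 0.051, 0.0335]
tool_rot: [3.139, 0.001, 1.662]
contact_force: [-3.3, -0.3, 13.6]
opening: -0.0001
grip_force: 6.9
```

```bash
python3 -c "
from h import *
force(4)"
```

```text
23.45 [-2.3212 -0.527  13.5888  0.5381  0.0511  0.0335] [0.5  0.7  0.25]
```

Emit:
servo_tool:
  grip: [1,1,1,1,1,1,1,1]
  slide:
    - [0.004,-0.0001,0]
    - [0.0081,-0.0003,0]
    - [0.0121,-0.0006,0]
    - [0.0162,-0.0011,0]
    - [0.0202,-0.0017,0]
    - [0.0241,-0.0024,0]
    - [0.0281,-0.0033,0]
    - [0.032,-0.0043,0]
  turn: [-0.043,-0.086,-0.129,-0.172,-0.215,-0.258,-0.301,-0.344]

```text
time_s: 24.45
tcp_pos: [0.5369, 0.0572, 0.0335]
tool_rot: [3.139, 0.002, 1.932]
contact_force: [-2.5, -1.1, 12.8]
opening: 0.0
grip_force: 6.7
```

```bash
python3 -c "
from h import *
force(4)"
```

```text
24.65 [-2.3105 -0.9997 13.3456  0.5369  0.0573  0.0335] [0.31 0.41 0.34]
```

Off the slide now, nominally at -0.26. One more step, then release and move away.

Emit:
servo_tool:
  grip: [1,1,1,1,1,1,1,1]
  slide:
    - [0.004,-0.0001,0]
    - [0.0081,-0.0003,0]
    - [0.0121,-0.0006,0]
    - [0.0162,-0.0011,0]
    - [0.0202,-0.0017,0]
    - [0.0241,-0.0024,0]
    - [0.0281,-0.0033,0]
    - [0.032,-0.0043,0]
  turn: [-0.043,-0.086,-0.129,-0.172,-0.215,-0.258,-0.301,-0.344]

```text
time_s: 25.65
tcp_pos: [0.5342, 0.0629, 0.0335]
tool_rot: [3.139, 0.003, 2.202]
contact_force: [-1.0, -1.4, 12.5]
opening: 0.0003
grip_force: 6.5
```

Emit:
servo_tool:
  grip: [1,1,1,1,1,1,1,1,1,1]
  slide:
    - [0,0,-0.004]
    - [0,0,-0.008]
    - [0,0,-0.012]
    - [0,0,-0.016]
    - [0,0,-0.02]
    - [0,0,-0.03]
    - [0,0,-0.06]
    - [0,0,-0.15]
    - [0,0,-0.3]
    - [0,0,-0.3]
  turn: [0,0,0,0,0,0,0,0,0,0]

```text
time_s: 26.9
tcp_pos: [0.5344, 0.0633, 0.0942]
tool_rot: [3.138, 0.003, 2.201]
contact_force: [0.3, 0.6, 1.1]
opening: -0.0002
grip_force: 0.0
```

Emit:
servo_tool:
  grip: [1,1,1,1,1]
  slide:
    - [-0.2,-0.17,0]
    - [-0.4,-0.34,0]
    - [-0.6,-0.51,0]
    - [-0.75,-0.67,0]
    - [-0.75,-0.67,0]
  turn: [0,0,0,0,0]

```text
time_s: 27.52
tcp_pos: [0.5118, -0.1394, 0.0911]
tool_rot: [-3.141, -0.0, 2.196]
contact_force: [0.2, 1.3, 0.3]
opening: -0.0001
grip_force: 0.0
```

```bash
python3 - <<'E'
from h import *
force(2)
c=ctrl.camera("top"); im=c["pixels"].astype(np.float32); cv2.imwrite("pics/t9.png",c["pixels"][:,:,::-1])
old=cv2.imread("pics/t8.png")[:,:,::-1].astype(np.float32)
o=np.array([.44762,.0869]);x=np.array([np.cos(.113),np.sin(.113)]);y=np.array([-x[1],x[0]])
def samp(I,X,z,Ys): 
    q=proj(c,[[*(o+(X*x+Y*y)*1e-3),z] for Y in Ys]).astype(np.float32)
    return cv2.remap(I,q[None,:,0],q[None,:,1],cv2.INTER_LINEAR)[0].mean(1).astype(int)
Y1=range(50,-46,-3);print(list(Y1))
for X in(20,4,-10):
    print(X,samp(old,X,.046,Y1).tolist(),"\n",samp(im,X,.046,Y1).tolist())
Y2=range(-30,-100,-3);print(list(Y2))
for X in(40,30,20,10,0,-6):print(X,samp(im,X,.048,Y2).tolist())
E
```

```text
27.625 [ 0.0203  0.2292  0.2689  0.5119 -0.1372  0.0912] [0.23 0.1  0.23]
[50, 47, 44, 41, 38, 35, 32, 29, 26, 23, 20, 17, 14, 11, 8, 5, 2, -1, -4, -7, -10, -13, -16, -19, -22, -25, -28, -31, -34, -37, -40, -43]
20 [175, 173, 160, 63, 67, 161, 160, 162, 15, 35, 35, 35, 36, 36, 35, 35, 37, 35, 33, 37, 34, 40, 37, 34, 33, 31, 72, 156, 162, 143, 38, 33] 
 [178, 176, 160, 64, 70, 164, 160, 164, 23, 36, 37, 38, 36, 37, 38, 38, 40, 36, 35, 34, 33, 34, 33, 34, 35, 34, 37, 32, 39, 35, 31, 31]
4 [174, 105, 37, 32, 94, 179, 124, 129, 129, 122, 179, 146, 105, 113, 143, 149, 150, 145, 115, 105, 105, 104, 132, 149, 150, 137, 134, 136, 127, 100, 17, 31] 
 [179, 106, 34, 34, 98, 181, 123, 130, 131, 122, 181, 146, 107, 110, 144, 150, 152, 145, 119, 104, 109, 103, 133, 152, 150, 151, 130, 107, 108, 102, 21, 33]
-10 [171, 148, 34, 30, 86, 184, 180, 179, 139, 133, 140, 123, 108, 108, 106, 107, 107, 105, 107, 107, 111, 108, 108, 107, 120, 128, 132, 124, 108, 82, 34, 27] 
 [178, 151, 37, 32, 88, 186, 183, 183, 142, 134, 140, 124, 109, 111, 106, 111, 107, 109, 111, 111, 108, 107, 108, 108, 111, 106, 107, 
[... 159 characters left out ...]
6, 174, 172, 174, 173, 164, 160, 169, 167, 166, 166, 166, 170, 172, 171, 171, 171, 173, 167, 116, 139, 97]
30 [34, 35, 79, 168, 176, 173, 173, 172, 173, 174, 126, 152, 150, 150, 76, 174, 172, 173, 171, 173, 173, 135, 120, 101]
20 [35, 36, 35, 33, 30, 157, 172, 173, 172, 172, 172, 155, 118, 150, 147, 147, 144, 175, 172, 171, 172, 115, 136, 103]
10 [108, 112, 112, 48, 26, 35, 131, 174, 172, 172, 171, 171, 171, 172, 160, 130, 128, 123, 139, 176, 166, 118, 92, 98]
0 [120, 107, 116, 20, 34, 33, 51, 176, 172, 172, 173, 173, 170, 172, 173, 164, 150, 135, 122, 117, 140, 107, 127, 96]
-6 [110, 108, 104, 47, 28, 32, 98, 177, 173, 172, 171, 172, 171, 161, 159, 157, 159, 131, 127, 71, 114, 112, 111, 93]
```

The right clip is at about -0.55 rad, the slide profile is unchanged, and the robot is clear. Handing in.

```bash
python3 -c "
from cell import ctrl
print(ctrl.job_done())"
```

```text
the job is handed in; nothing more can be done
None
```

The job is handed in, but no verdict came back: by my last camera measurements the left clip holds the frosted end at about 0.28 rad, the right clip is swung out to about -0.55 rad, and the slide shows no measurable shift.

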